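Seat a lens barrel in the sprung V-block and hold it pressed

TASK

Lift the metal lens barrel out of its grey rest and lay it, centred, along the groove of the spring-loaded V-block stand so that it bears on both sloping faces. It is thin-walled, so grip it lightly (under 40 N), and press it gently straight down until the sprung V-block has sunk about 6 mm, half its travel, never hard against its stop. Finish while still gripping the barrel and holding it pressed like that, and leave the other things where they stand.

Things in the scene. Friction and masses are not known exactly. Their poses are not given: they have to be found in the camera images.
- barrel: Loose plain aluminium lens barrel, a cylinder 30 mm in diameter and 120 mm long with a glass window in each end, 0.12 kg give or take a third. Lies level in the rest at the start. Origin at its centre; its y axis is the cylinder's axis (ends alike; it may roll). Grip it across its diameter at mid length, from above. A grip of more than about 40 N on a finger crushes it.
- rest: Fixed grey plastic rest, 62 x 134 mm, 33 mm high: a 5 mm plate with two 16 mm long end blocks (centres 46 mm either side of the middle, along y), each with a flat-bottomed notch 30 mm wide and 7 mm deep in its top. The notch floors are 26 mm above the worktop, so the barrel's axis lies 41 mm above the worktop, along y. Between the blocks 76 mm are free for fingers. Origin: centre of the underside.
- v_stand: Fixed foot of the V-block stand: dark steel plate 84 x 150 x 12 mm with four short guide posts at its corners (42 mm high, 34 mm either side of the middle in x, 63 mm in y). Origin: centre of the underside on the worktop; the groove runs along y. Rest and stand may swap places from one start to the next.
- v_carriage (a joint): Travel of the sprung V-block on its posts, straight down: 0 = up (as found, unpressed), 0.012 m = hard stop. A spring holds it up: about 3 N net starts it moving, then 0.7 N per mm more, so about 7 N at 6 mm. The barrel's own weight does not move it. More than 22 N of the barrel on the stand is too hard.
- v_float (a joint): Sideways float of the two V's on the sprung plate, along +x of v_axis: 0 = middle (as found), stops at 4 mm either way, leaf springs of 2.5 N per mm. If the barrel is held off to one side while it is pressed, the V's are dragged along and one sloping face loses its load: at 6 mm pressed this happens beyond about 2 mm.
- v_axis (a point): On the V's: where the middle of the barrel's axis lies when seated, 73 mm above the worktop when unpressed; moves with them. y along the groove, z up, x across. Two 90 degree V's, each 24 mm long, are centred 42 mm either side of it along y; the 60 mm between them are free for fingers, down to a plate 40 mm below it. The V's upper edges: 20 mm beside it, level with it.
- control_vial: Bystander: small vial with a screw cap, 24 mm across, 45 mm high, between rest and stand. Origin at the centre of the underside, like the bystanders below.
- petri_dish: Bystander: petri dish, 89 mm across, 15 mm high.
- timer: Bystander: flat bench timer, 58 x 62 x 18 mm.
- calculator: Bystander: calculator, 120 x 75 x 13 mm.
- sample_pot: Bystander: white capped sample pot, 45 mm across, 48 mm high, at the right.
There are look-alikes about, which are no part of the job. There is more than one size of the rest; the one meant has the size given above.

How it is judged:
By the outcome, as a careful person would: the job done as asked, in the order asked, and still so for the second after the job is handed in, while the arm keeps its last pose, push and grip.
It also fails if it takes over 38 s, if anything falls off the work surface, if the arm or the gripper's body presses on something with over 40 N, if the wrist force passes 120 N, or if a joint passes its speed limit or range.

ROBOT

A 6-joint arm with a two-finger parallel gripper is mounted at the origin on a cart in front of the work surface, level with it; the furniture and walls round the work are solid. World frame = base frame: x ahead of the robot, y to its left, z up, the work surface at z = 0. Lengths are in mm, angles in degrees, forces in N, time in s.
With the tool pointing down it reaches from about 350 to 850 mm from the base axis. Payload 8.1 kg.
Tool frame: the origin (TCP) lies midway between the tips of the shut fingers; the grasp point (between the pads) lies 19 mm behind it; x points along the fingers, y is the direction in which the jaws open and shut, and the axes are right-handed (so a half turn about x gives the same grasp; the last joint's range is limited). The gripper opens to 85 mm and grips with 20 to 120 N. Pads are 22 mm wide; open, the fingers measure 114 mm over their backs; the gripper's body (76 mm by 85 mm) begins 54 mm behind the grasp point. The pads swing forward as they close: fully open they stand 13 mm farther back than shut.
Start: joints at [68.503, 7.471, 85.268, -0, 87.261, -4.893], TCP at [171.434, 574.992, 231.292] pointing down, gripper open.
Joint ranges: [-169.43, 169.43], [-51.17, 129.36], [1.28, 143.12], [-76.62, 256.62], [0, 156.53], [-152.29, 152.29]. Speed limits (degrees/s): [136.94, 136.94, 159.86, 180, 180, 180].

INTERFACE

Orientations are given as [roll, pitch, yaw] about the fixed x, y, z axes, in that order (R = Rz(yaw) Ry(pitch) Rx(roll)).
In Python, from bench import r, snapshot, workorder gives the robot as it stands.
- The arm moves only by the tool send_rows, never from a script. Its arguments are lists of equal length, an entry for each row: "offset": the shift along the tool's x, y, z in cm, a list of three; "dr": the turn, a rotation vector about the tool's x, y, z in degrees, a list of three; "grip": the opening in per cent of the stroke, from 0 (shut) to 100 (fully open). In form: {"offset": [[dx, dy, dz], ...], "dr": [[rx, ry, rz], ...], "grip": [grip, ...]}. A call has 1 to 5 rows; each row shifts and turns the commanded pose from where the row before left it, along the tool's axes as they then stand; what a row does not reach is not made up. A row lasts 1/8 s, in which the tool goes at most 62.5 mm and 10.7 degrees, less where a joint would pass 70% of its speed; a pose out of reach is approached as far as the arm can. A call with a gripper value outside its range is refused whole. The fingers move at their own pace and stop on an object; "force" is the grip in N (left out, the last holds). Time passes only in rows, so rows that do not move let the fingers close. It gives the time, the measured TCP pose, the force and the opening at its end, in the units of the state.
- r.sense(): the state, without advancing time (a new reading comes with each control period).
- snapshot(name): name is "scene" or "top" or "wrist"; returns a dict with "pixels" (384x512x3 uint8, red, green, blue), "fx", "fy", "cx", "cy" (pixels), "distortion" ([k1, k2, p1, p2, k3] as OpenCV has them; the pictures are not rectified), "world_to_cam" (4x4, takes a point from world to camera coordinates). Camera axes: x right, y up, looking along -z (the intrinsics and any distortion apply to the point x, -y, -z); pixel columns grow to the right and rows downward; lengths in mm; the calibration is good to about 2 mm. A picture is of the moment at which its call begins. There is no depth.
- workorder.hand_in(): hands the job in, once; it reports no verdict.
The state is a dict: "time": time; "joint_pos": joint angles; "qd": joint speeds; "joint_efforts": joint torques, N m; "tool_pos": TCP position; "tcp_rot": TCP orientation; "ft_force": force on the tool from outside, world axes, zero at the start; "wrist_torque": the same for the moment, N m; "finger_gap": finger opening in mm.
Only numpy, scipy, OpenCV 4.12 (cv2) and the standard library are available. Lean on these libraries where they do the work, as an engineer would, in place of code of your own. Each camera call takes 0.05 s, during which the arm holds its last target.

## Working session

There is one attempt and no reset: what is moved stays moved. The work goes in short steps, Python scripts to look and compute and a tool call to move; the robot and the scene stay as the last step left them, time stands still between calls to the robot, and variables do not carry over. Pictures are saved under pics/ and viewed, and the job is handed in when it is done.

Besides the shell and the picture viewer there is one more tool, called by a JSON object that holds its "name" and its "arguments", one argument or row to a line. send_rows: Moves the arm, as the interface text tells. Its arguments: {"type":"object","properties":{"offset":{"type":"array","items":{"type":"array","items":{"type":"number"}}},"dr":{"type":"array","items":{"type":"array","items":{"type":"number"}}},"grip":{"type":"array","items":{"type":"number"}},"force":{"type":"number"}},"required":["offset","dr","grip"]}

```bash
ls; mkdir -p pics; cat > h.py <<'E'
import numpy as np, cv2, pickle
from scipy.spatial.transform import Rotation as R
def take(names, tag):
    from bench import snapshot
    for n in names:
        s=snapshot(n); pickle.dump(s,open(f'{tag}_{n}.pkl','wb'))
        cv2.imwrite(f'pics/{tag}_{n}.png',s['pixels'][:,:,::-1])
def load(tag,n): return pickle.load(open(f'{tag}_{n}.pkl','rb'))
def K(s): return np.array([[s['fx'],0,s['cx']],[0,s['fy'],s['cy']],[0,0,1.]])
def onplane(s,pts,z):
    u=cv2.undistortPoints(np.array(pts,float).reshape(-1,1,2),K(s),np.array(s['distortion'],float)).reshape(-1,2)
    T=np.array(s['world_to_cam']); Rm=T[:3,:3]; c=-Rm.T@T[:3,3]
    d=np.c_[u[:,0],-u[:,1],-np.ones(len(u))]@Rm
    return c+d*((z-c[2])/d[:,2])[:,None]
def proj(s,P):
    T=np.array(s['world_to_cam']); p=np.array(P,float).reshape(-1,3)@T[:3,:3].T+T[:3,3]
    p=p*[1,-1,-1]
    return cv2.projectPoints(p,np.zeros(3),np.zeros(3),K(s),np.array(s['distortion'],float))[0].reshape(-1,2)
E
python3 - <<'E'
from h import *
from bench import r
take(['scene','top','wrist'],'a')
print(r.sense())
for n in ['scene','top','wrist']:
    s=load('a',n);T=np.array(s['world_to_cam']);print(n,-T[:3,:3].T@T[:3,3],s['fx'],s['distortion'])
E
```

```text
pics
{'time': 0.15, 'joint_pos': array([ 6.85021854e+01,  7.50776910e+00,  8.53167378e+01,  2.07438559e-03,
        8.72618897e+01, -4.89262127e+00]), 'qd': array([-0.0212604 , -0.07225595, -0.3159244 ,  0.03797043, -0.05961136,
       -0.10963573]), 'joint_efforts': array([-7.60661042e-04, -5.70063758e+01, -5.01158559e+01, -2.91243250e-04,
        9.67949338e-03,  5.95226038e-05]), 'tool_pos': array([171.26490017, 574.57883801, 230.44113104]), 'tcp_rot': array([ -96.26636086,   89.91357855, -112.87165489]), 'ft_force': array([-0.17791469,  0.7802037 , -0.37613171]), 'wrist_torque': array([-0.01750602,  0.00670427,  0.01759464]), 'finger_gap': 85.11509635105907}
scene [-525.8344906  -683.2968037   694.09195332] 423.5747142720721 [-0.09970475  0.          0.          0.          0.        ]
top [ 342.02695963  104.57488668 1613.27372251] 425.90293270586085 [-0.13812983  0.          0.          0.          0.        ]
wrist [104.97168795 594.49826628 373.45777744] 281.82776221842926 [-0.03894496  0.          0.          0.          0.        ]
```

View pics/a_scene.png

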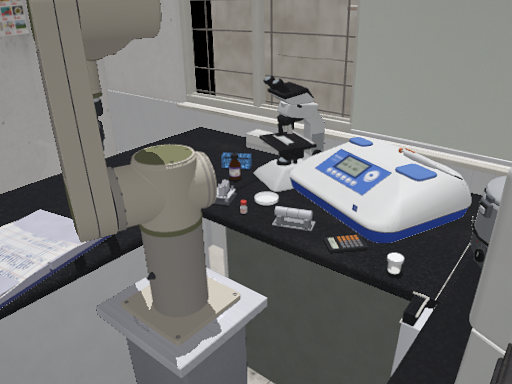

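View pics/a_top.png

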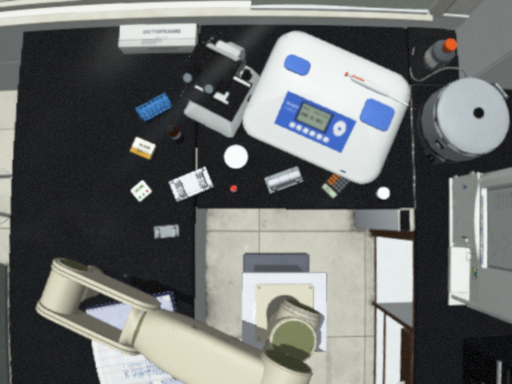

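View pics/a_wrist.png

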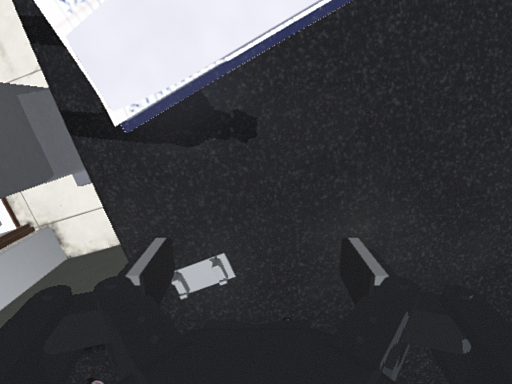

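The scene and top views show candidates for each item.

- **Barrel and rest:** a grey piece with a cylinder at top (284,180), and a smaller rest without a barrel at top (166,231).
- **Stand:** a V-block-like piece at top (191,184).

I'll check these in close crops.

```bash
python3 - <<'E'
from h import *
t=cv2.imread('pics/a_top.png'); s=cv2.imread('pics/a_scene.png')
a=cv2.resize(t[140:250,120:350],None,fx=3.4,fy=3.4,interpolation=cv2.INTER_CUBIC)
cv2.imwrite('pics/c1.png',a)
b=cv2.resize(s[150:260,200:370],None,fx=4.5,fy=4.5,interpolation=cv2.INTER_CUBIC)
cv2.imwrite('pics/c2.png',b)
s=load('a','top')
print(onplane(s,[[284,180],[191,184],[166,231],[234,188],[236,156],[335,186],[384,193]],20))
E
```

```text
[[ 499.21483574    2.47368266   20.        ]
 [ 483.56972897  352.7034029    20.        ]
 [ 306.43537024  445.11932447   20.        ]
 [ 468.72365248  190.31207249   20.        ]
 [ 590.07544786  183.5352906    20.        ]
 [ 476.91235682 -190.21023645   20.        ]
 [ 450.59747061 -378.2497525    20.        ]]
```

View pics/c1.png

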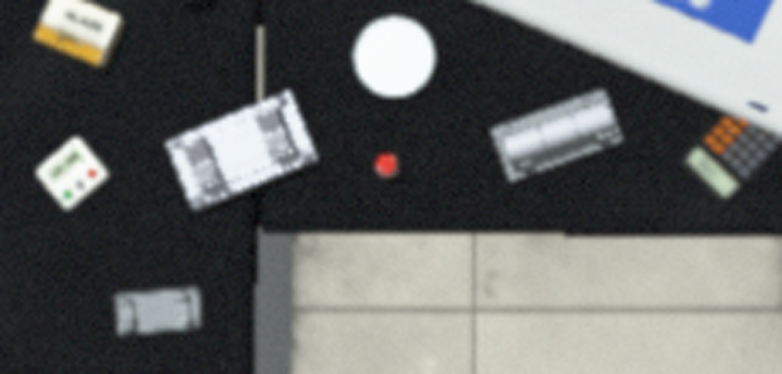

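View pics/c2.png

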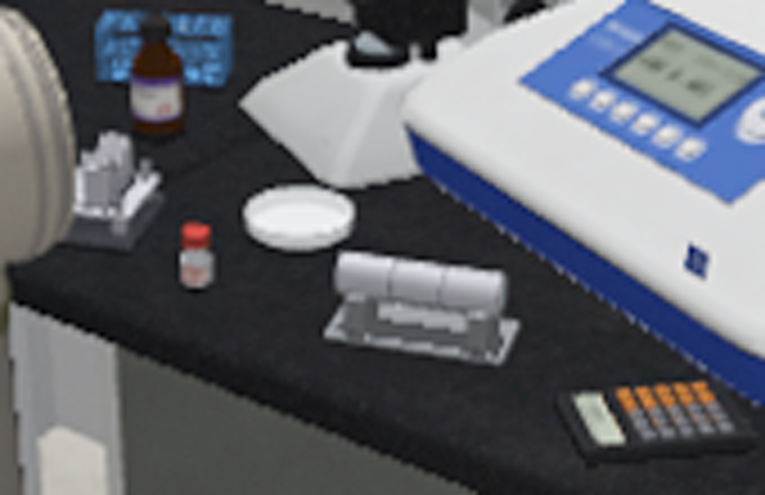

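```bash
python3 - <<'E'
from h import *
s=load('a','top'); im=s['pixels']; g=im.min(2).astype(np.uint8)
hsv=cv2.cvtColor(im,cv2.COLOR_RGB2HSV)
for name,(x0,y0,x1,y1),zs,th in [('rest',(255,160,309,200),(5,41),60),('stand',(160,160,222,208),(12,60),60)]:
    sub=((g[y0:y1,x0:x1]>th)*255).astype(np.uint8)
    cs,_=cv2.findContours(sub,cv2.RETR_EXTERNAL,cv2.CHAIN_APPROX_NONE)
    c=max(cs,key=cv2.contourArea).reshape(-1,2)+[x0,y0]
    for z in zs:
        P=onplane(s,c,z)[:,:2].astype(np.float32)
        rr=cv2.minAreaRect(P); print(name,z,rr)
from bench import r
st=r.sense(); M=R.from_euler('xyz',st['tcp_rot'],degrees=True).as_matrix();print(M.round(3))
E
```

```text
rest 5 ((504.0163879394531, 4.0330352783203125), (67.71439361572266, 140.99778747558594), 20.072168350219727)
rest 41 ((500.3904113769531, 6.2835693359375), (66.19864654541016, 137.8416748046875), 20.07217788696289)
stand 12 ((500.1356201171875, 362.20611572265625), (121.75508880615234, 157.35238647460938), 23.34781265258789)
stand 60 ((495.3961486816406, 354.4833679199219), (118.10530853271484, 152.63565063476562), 23.347856521606445)
[[-0.001  0.286  0.958]
 [-0.001  0.958 -0.286]
 [-1.    -0.001 -0.   ]]
```

```bash
python3 - <<'E'
from h import *
from bench import r
st=r.sense(); M=R.from_euler('xyz',st['tcp_rot'],degrees=True).as_matrix();p=st['tool_pos']
s=load('a','wrist');T=np.array(s['world_to_cam']);Rm=T[:3,:3];c=-Rm.T@T[:3,3]
print('cam in tool',M.T@(c-p),'axes(rows x,y,z) in tool',(Rm@M).round(3),s['fx'],s['cx'],s['cy'])
print(proj(s,[p, p-19*M[:,0]]))
# plan: world path to target with 5 turns of 10.68 about tool x
tgt=np.array([530,245,230.]); n=8
d=(tgt-p)/n/10; Mi=M.copy()
for i in range(n):
    print(i,(Mi.T@d).round(2), np.linalg.norm(d))
    if i<5: Mi=Mi@R.from_rotvec([10.6,0,0],degrees=True).as_matrix()
print(Mi.round(3))
E
```

```text
cam in tool [-1.43005303e+02 -7.07779353e-02 -6.92445891e+01] axes(rows x,y,z) in tool [[-0.001  1.    -0.   ]
 [ 0.272  0.    -0.962]
 [-0.962 -0.001 -0.272]] 281.82776221842926 256.63963837582145 192.83024562590586
[[256.61717593 242.58954917]
 [256.63639544 259.65299676]]
0 [ 0.01 -2.67  5.47] 6.089351321517037
1 [ 0.01 -1.61  5.87] 6.089351321517037
2 [ 0.01 -0.51  6.07] 6.089351321517037
3 [0.01 0.62 6.06] 6.089351321517037
4 [0.01 1.72 5.84] 6.089351321517037
5 [0.01 2.77 5.42] 6.089351321517037
6 [0.01 2.77 5.42] 6.089351321517037
7 [0.01 2.77 5.42] 6.089351321517037
[[-0.001  0.937  0.348]
 [-0.001  0.348 -0.937]
 [-1.    -0.001  0.001]]
```

```bash
python3 - <<'E'
from h import *
from bench import r
st=r.sense(); M=R.from_euler('xyz',st['tcp_rot'],degrees=True).as_matrix();p=st['tool_pos']
tgt=np.array([476,413,230.]); n=6
d=(tgt-p)/n/10; Mi=M.copy()
for i in range(n):
    print(i,(Mi.T@d).round(2), np.linalg.norm(d))
    if i<5: Mi=Mi@R.from_rotvec([10.5,0,0],degrees=True).as_matrix()
E
```

```text
0 [ 0.01 -1.13  5.64] 5.748705084991756
1 [ 0.01 -0.08  5.75] 5.748705084991756
2 [0.01 0.97 5.67] 5.748705084991756
3 [0.01 1.98 5.4 ] 5.748705084991756
4 [0.01 2.93 4.94] 5.748705084991756
5 [0.01 3.78 4.33] 5.748705084991756
```

{"name": "send_rows", "arguments": {
  "offset": [
    [0, -1.1, 5.6],
    [0, -0.1, 5.7],
    [0, 1, 5.7],
    [0, 2, 5.4],
    [0, 2.9, 4.9]
  ],
  "dr": [
    [10.5, 0, 0],
    [10.5, 0, 0],
    [10.5, 0, 0],
    [10.5, 0, 0],
    [10.5, 0, 0]
  ],
  "grip": [100, 100, 100, 100, 100],
  "force": 25
}}

```text
time: 0.78
tool_pos: [426.1, 440.0, 231.0]
tcp_rot: [-84.7, 90.0, -154.2]
ft_force: [-0.1, 1.1, 0.3]
finger_gap: 85.2
```

{"name": "send_rows", "arguments": {
  "offset": [
    [0, 3.8, 4.3],
    [0, 0, 0]
  ],
  "dr": [
    [0, 0, 0],
    [0, 0, 0]
  ],
  "grip": [100, 100]
}}

```text
time: 1.02
tool_pos: [478.9, 411.6, 230.5]
tcp_rot: [-18.5, 89.9, -87.9]
ft_force: [-0.0, 0.0, 0.3]
finger_gap: 85.4
```

```bash
python3 - <<'E'
from h import *
from bench import r
take(['wrist'],'b')
st=r.sense();print(st['time'],st['tool_pos'],st['joint_pos'],R.from_euler('xyz',st['tcp_rot'],degrees=True).as_matrix().round(3))
E
```

```text
1.075 [476.96349314 413.02881848 230.5388662 ] [3.62361906e+01 1.23187931e+01 7.99399704e+01 5.21087107e-04
 8.78087349e+01 1.55305718e+01] [[-0.001  0.935  0.354]
 [-0.001  0.354 -0.935]
 [-1.    -0.001  0.   ]]
```

View pics/b_wrist.png

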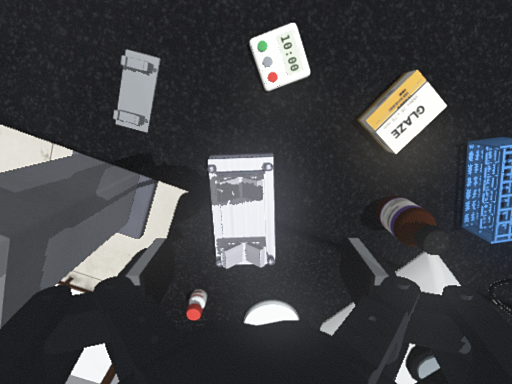

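```bash
python3 - <<'E'
from h import *
im=cv2.imread('pics/b_wrist.png')
cv2.imwrite('pics/c3.png',cv2.resize(im[140:280,190:300],None,fx=4.2,fy=4.2,interpolation=cv2.INTER_CUBIC))
E
```

```text
(no output)
```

View pics/c3.png

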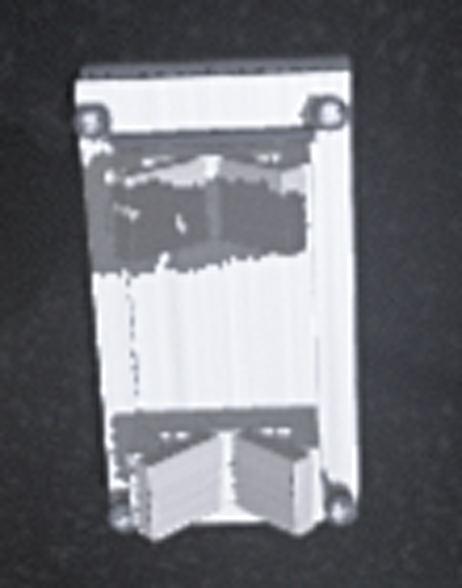

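```bash
python3 - <<'E'
from h import *
s=load('b','wrist')
f=lambda L:[[x/4.2+190-.4,y/4.2+140-.4] for x,y in L]
pl=onplane(s,f([(78,72),(351,71),(357,522),(107,490)]),12); print(pl.round(1))
for z in (42,54):
    q=onplane(s,f([(92,118),(327,110),(340,502),(122,508)]),z)[:,:2]; print(z,q.round(1),q.mean(0),[np.linalg.norm(q[i]-q[i-1]).round(1) for i in range(4)], 'ang y',np.degrees(np.arctan2(*(q[0]-q[3])[::-1])),np.degrees(np.arctan2(*(q[1]-q[2])[::-1])),'mid',np.degrees(np.arctan2(*((q[0]+q[1]-q[2]-q[3]))[::-1])))
c=(pl[1]+pl[2])/2; print('right edge',np.linalg.norm(pl[1]-pl[2]),'top',np.linalg.norm(pl[1]-pl[0]), np.degrees(np.arctan2(*(pl[1]-pl[2])[:2][::-1])))
im=cv2.imread('pics/b_wrist.png')
cv2.imwrite('pics/c4.png',cv2.resize(im[230:275,205:285],None,fx=9,fy=9,interpolation=cv2.INTER_CUBIC))
cv2.imwrite('pics/c5.png',cv2.resize(im[150:210,200:285],None,fx=9,fy=9,interpolation=cv2.INTER_CUBIC))
E
```

```text
[[414.9 403.6  12. ]
 [493.2 433.4  12. ]
 [552.1 289.9  12. ]
 [468.  271.2  12. ]]
42 [[426.  398.6]
 [487.7 424.2]
 [536.4 310.1]
 [473.2 284. ]] [480.83572008 354.21098841] [np.float64(124.0), np.float64(66.8), np.float64(124.1), np.float64(68.3)] ang y 112.39784260963395 113.09701996697535 mid 112.747641240102
54 [[427.  401.4]
 [486.5 426.1]
 [533.4 316.1]
 [472.6 290.9]] [479.88075162 358.64145802] [np.float64(119.5), np.float64(64.4), np.float64(119.6), np.float64(65.9)] ang y 112.39784260963395 113.0970199669754 mid 112.74764124010204
right edge 155.08550771043616 top 83.75905980920743 112.30240719052561
```

View pics/c4.png

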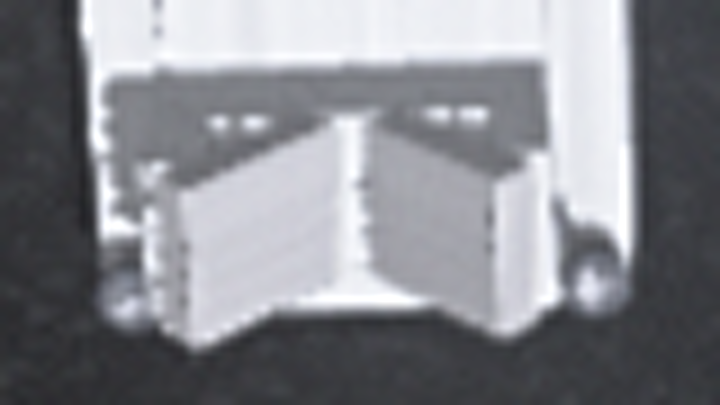

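View pics/c5.png

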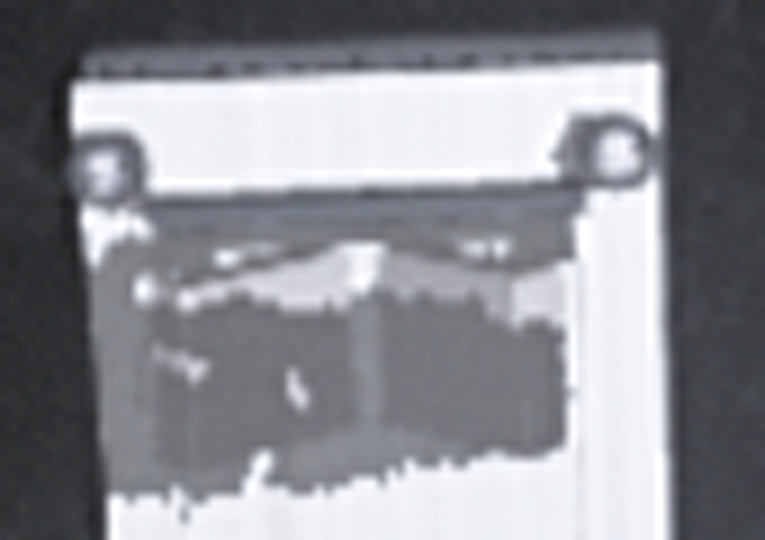

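```bash
python3 - <<'E'
from h import *
s=load('b','wrist')
f4=lambda L:[[x/9+205-.45,y/9+230-.45] for x,y in L]
f5=lambda L:[[x/9+200-.45,y/9+150-.45] for x,y in L]
q=onplane(s,f4([(182,195),(195,348),(495,182),(500,337)]),73)[:,:2];print(q.round(1),'V width',np.linalg.norm(q[0]-q[2]),np.linalg.norm(q[1]-q[3]),'len',np.linalg.norm(q[0]-q[1]),np.linalg.norm(q[2]-q[3]))
c0=np.array([480.8,354.2]);y=np.array([np.cos(np.radians(112.6)),np.sin(np.radians(112.6))]);x=np.array([y[1],-y[0]])
F=lambda P:np.c_[(P-c0)@x,(P-c0)@y].round(1)
print('in stand frame',F(q))
for z in (50,52,55):
    print(z,F(onplane(s,f4([(352,115),(352,280)]),z)[:,:2]),F(onplane(s,f5([(366,250),(368,430)]),z)[:,:2]))
E
```

```text
[[474.4 316.3]
 [483.3 295.4]
 [512.1 332.5]
 [520.9 311.4]] V width 41.097892144132466 40.8303624856195 len 22.7184271476842 22.922318913268736
in stand frame [[-20.5 -32.5]
 [-20.3 -55.2]
 [ 20.6 -32. ]
 [ 20.5 -54.9]]
50 [[  0.8 -32.9]
 [ -0.5 -58.7]] [[ 0.7 50.9]
 [-0.3 26.3]]
52 [[  0.9 -31.9]
 [ -0.3 -57.5]] [[ 0.8 51.3]
 [-0.1 26.9]]
55 [[  1.1 -30.4]
 [ -0.1 -55.9]] [[ 1.  52. ]
 [ 0.1 27.8]]
```

{"name": "send_rows", "arguments": {
  "offset": [
    [0, -1.7, 5.5],
    [0, -1.7, 5.5],
    [0, -1.7, 5.5],
    [0, -1.7, 5.5],
    [0, -1.8, 5.5]
  ],
  "dr": [
    [0, 0, 0],
    [0, 0, 0],
    [0, 0, 0],
    [0, 0, 0],
    [0, 0, 0]
  ],
  "grip": [100, 100, 100, 100, 100]
}}

```text
time: 1.7
tool_pos: [492.4, 126.5, 231.2]
tcp_rot: [141.1, 90.0, 72.2]
ft_force: [1.4, 0.1, -1.0]
finger_gap: 85.2
```

{"name": "send_rows", "arguments": {
  "offset": [
    [0, -1.8, 5.5],
    [0, 0, 0],
    [0, 0, 0]
  ],
  "dr": [
    [0, 0, 0],
    [0, 0, 0],
    [0, 0, 0]
  ],
  "grip": [100, 100, 100]
}}

```text
time: 2.08
tool_pos: [495.7, 70.2, 231.2]
tcp_rot: [169.2, 90.0, 100.1]
ft_force: [-0.7, 0.2, -0.6]
finger_gap: 85.5
```

```bash
python3 - <<'E'
from h import *
from bench import r
take(['wrist'],'d')
st=r.sense();print(st['time'],st['tool_pos'],st['joint_pos'],R.from_euler('xyz',st['tcp_rot'],degrees=True).as_matrix().round(3))
im=cv2.imread('pics/d_wrist.png')
cv2.imwrite('pics/c6.png',cv2.resize(im[130:280,190:310],None,fx=4,fy=4,interpolation=cv2.INTER_CUBIC))
E
```

```text
2.125 [495.78249353  70.74347044 231.24626721] [ 2.22260566e+00 -8.05313010e+00  1.00744134e+02  4.13184300e-02
  8.73147856e+01 -1.87617263e+01] [[-0.     0.934  0.358]
 [ 0.001  0.358 -0.934]
 [-1.     0.    -0.001]]
```

View pics/d_wrist.png

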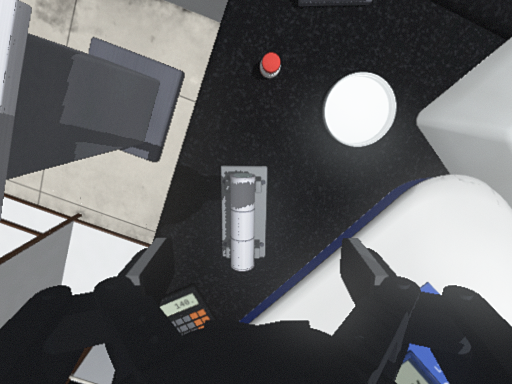

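View pics/c6.png

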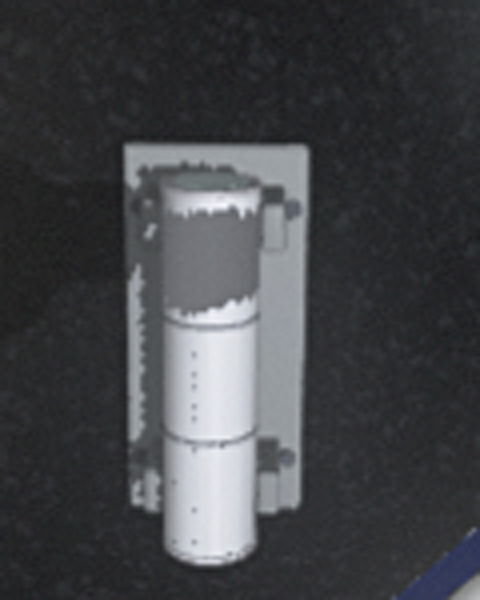

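```bash
python3 - <<'E'
from h import *
s=load('d','wrist')
f=lambda L:[[x/4+190-.4,y/4+130-.4] for x,y in L]
q=onplane(s,f([(125,145),(308,145),(300,510),(132,508)]),5)[:,:2]
print(q.round(1),q.mean(0),'w',np.linalg.norm(q[0]-q[1]),np.linalg.norm(q[2]-q[3]),'l',np.linalg.norm(q[0]-q[3]),np.linalg.norm(q[1]-q[2]))
a=lambda v:np.degrees(np.arctan2(v[1],v[0]))
print('ang',a(q[0]-q[3]),a(q[1]-q[2]),a(q[1]-q[0])+90,a(q[2]-q[3])+90)
e=onplane(s,f([(163,220),(261,220),(163,540),(257.5,540)]),43)[:,:2]
print('barrel w',np.linalg.norm(e[0]-e[1]),np.linalg.norm(e[2]-e[3]),'mid',(e[0]+e[1])/2,(e[2]+e[3])/2,a(e[0]+e[1]-e[2]-e[3]))
g=onplane(s,f([(212,190),(210,562)]),56)[:,:2];print('ends z56',g,np.linalg.norm(g[0]-g[1]),g.mean(0))
sc=load('a','scene')
E
```

```text
[[450.6  55.3]
 [507.3  76.9]
 [553.9 -49.4]
 [496.4 -70.5]] [502.05684715   3.0906319 ] w 60.722870280991536 61.274064992499696 l 133.8829057556212 134.61312011710348
ang 109.99325580510715 110.23086834127382 110.89180651932826 110.20196553357658
barrel w 29.70304501518175 31.19807338918117 mid [484.84422557  51.10668278] [521.72742664 -51.28861979] 109.8092247460404
ends z56 [[481.22891644  62.77903897]
 [522.37710719 -51.43457191]] 121.39984560180103 [501.80301181   5.67223353]
```

{"name": "send_rows", "arguments": {
  "offset": [
    [4, -0.9, 3.15],
    [4, -0.9, 3.15],
    [4, 0, 0],
    [0, 0, 0]
  ],
  "dr": [
    [1, 0, 0],
    [0, 0, 0],
    [0, 0, 0],
    [0, 0, 0]
  ],
  "grip": [100, 100, 100, 100]
}}

```text
time: 2.62
tool_pos: [498.1, 5.7, 107.7]
tcp_rot: [-118.5, 89.6, 171.5]
ft_force: [0.3, -0.2, 0.5]
finger_gap: 85.4
```

```bash
python3 - <<'E'
from h import *
from bench import r
take(['wrist'],'e')
st=r.sense();print(st['time'],st['tool_pos'],R.from_euler('xyz',st['tcp_rot'],degrees=True).as_matrix().round(3))
E
```

```text
2.675 [500.01883879   5.52501138 110.3882829 ] [[-0.003  0.94   0.342]
 [ 0.001  0.342 -0.94 ]
 [-1.    -0.003 -0.002]]
```

View pics/e_wrist.png

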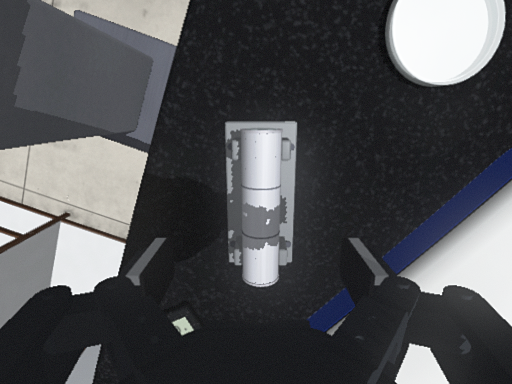

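```bash
python3 - <<'E'
from h import *
s=load('e','wrist'); g=s['pixels'].min(2)
for row in (150,170,182,268,275): print(row,g[row,234:290].tolist())
im=cv2.imread('pics/e_wrist.png')
cv2.imwrite('pics/c7.png',cv2.resize(im[115:295,215:305],None,fx=3.3,fy=3.3,interpolation=cv2.INTER_CUBIC))
from bench import r
print(r.sense()['tool_pos'])
E
```

```text
150 [150, 156, 160, 165, 108, 77, 81, 97, 116, 124, 134, 145, 154, 166, 176, 181, 186, 190, 196, 198, 202, 210, 215, 216, 221, 226, 227, 228, 232, 236, 237, 238, 238, 236, 233, 231, 229, 226, 224, 220, 219, 218, 212, 205, 197, 194, 177, 129, 133, 158, 163, 163, 164, 167, 170, 147]
170 [82, 85, 86, 84, 84, 84, 87, 97, 111, 124, 135, 144, 158, 166, 175, 181, 186, 192, 197, 200, 203, 208, 212, 218, 221, 222, 225, 229, 233, 238, 236, 235, 236, 233, 230, 228, 226, 223, 221, 217, 219, 213, 208, 202, 197, 189, 158, 163, 166, 165, 165, 167, 166, 165, 166, 166]
182 [85, 84, 86, 82, 87, 88, 89, 92, 109, 125, 134, 144, 155, 166, 175, 180, 187, 193, 198, 202, 207, 206, 212, 217, 220, 224, 226, 228, 234, 235, 235, 235, 233, 231, 229, 228, 224, 221, 220, 217, 217, 207, 207, 196, 192, 179, 149, 160, 164, 163, 163, 161, 163, 164, 162, 166]
268 [43, 43, 45, 41, 45, 45, 43, 41, 68, 115, 135, 144, 154, 166, 177, 185, 192, 199, 202, 206, 208, 210, 212, 218, 220, 220, 218, 223, 226, 228, 228, 225, 220, 220, 220, 217, 214, 213, 214, 204, 196, 189, 182, 170, 98, 53, 43, 50, 55, 55, 47, 52, 51, 49, 47, 45]
275 [42, 40, 45, 44, 43, 41, 44, 46, 92, 111, 130, 144, 154, 166, 176, 186, 193, 198, 203, 206, 210, 213, 212, 216, 219, 219, 218, 221, 227, 226, 228, 224, 221, 219, 219, 217, 213, 211, 211, 202, 196, 189, 179, 148, 132, 63, 44, 46, 46, 49, 44, 51, 51, 49, 47, 45]
[500.01883879   5.52501138 110.3882829 ]
```

View pics/c7.png

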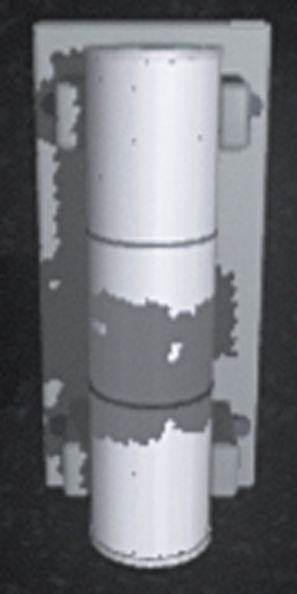

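```bash
python3 - <<'E'
from h import *
s=load('e','wrist')
from bench import r
st=r.sense();M=R.from_euler('xyz',st['tcp_rot'],degrees=True).as_matrix()
m=onplane(s,[(260.6,150),(260.5,182),(260,270)],44)[:,:2];print(m)
print('ang',np.degrees(np.arctan2(*(m[0]-m[2])[::-1])))
g=onplane(s,[(261,130.5),(260,286)],56)[:,:2];print(g,g.mean(0),np.linalg.norm(g[0]-g[1]))
for P in list(m)+[g.mean(0)]:
    print('tool y,z', ((np.r_[P,0]-st['tool_pos'])@M)[1:].round(1))
print(M[2])
E
```

```text
[[485.55333611  47.36724881]
 [493.80513343  24.74230192]
 [519.29908271 -45.65349774]]
ang 109.93958483763927
[[480.66761899  61.18849875]
 [521.73783291 -52.43768582]] [501.20272595   4.37540646] 120.82082722809604
tool y,z [  1.1 -44.1]
tool y,z [  1.1 -20. ]
tool y,z [ 0.9 54.9]
tool y,z [1.  1.7]
[-0.99999396 -0.00298522 -0.0017819 ]
```

{"name": "send_rows", "arguments": {
  "offset": [
    [4, 0, 0.1],
    [3, 0, 0],
    [2, 0, 0],
    [0, 0, 0],
    [0, 0, 0]
  ],
  "dr": [
    [0, 0, 0],
    [0, 0, 0],
    [0, 0, 0],
    [0, 0, 0],
    [0, 0, 0]
  ],
  "grip": [100, 100, 100, 100, 100]
}}

```text
time: 3.3
tool_pos: [503.4, 3.4, 23.7]
tcp_rot: [65.6, 89.8, -4.5]
ft_force: [-0.2, -0.4, 0.4]
finger_gap: 85.5
```

```bash
python3 - <<'E'
from h import *
from bench import r
take(['wrist'],'f')
st=r.sense();print(st['time'],st['tool_pos'],st['ft_force'],R.from_euler('xyz',st['tcp_rot'],degrees=True).as_matrix().round(4))
E
```

```text
3.35 [503.48081004   3.23182575  23.6691887 ] [ 0.12532642 -0.26632663  0.87919372] [[ 3.600e-03  9.400e-01  3.411e-01]
 [-3.000e-04  3.411e-01 -9.400e-01]
 [-1.000e+00  3.300e-03  1.500e-03]]
```

View pics/f_wrist.png

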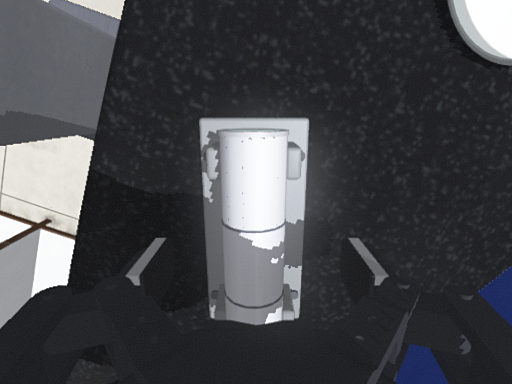

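{"name": "send_rows", "arguments": {
  "offset": [
    [0.4, -0.17, -0.15],
    [0, 0, 0]
  ],
  "dr": [
    [0, 0, 0],
    [0, 0, 0]
  ],
  "grip": [100, 60],
  "force": 25
}}

```text
time: 3.6
tool_pos: [499.3, 3.8, 17.5]
tcp_rot: [72.2, 90.0, 2.1]
ft_force: [-0.1, -0.1, 0.8]
finger_gap: 69.6
```

{"name": "send_rows", "arguments": {
  "offset": [
    [0, 0, 0],
    [0, 0, 0],
    [0, 0, 0],
    [0, 0, 0]
  ],
  "dr": [
    [0, 0, 0],
    [0, 0, 0],
    [0, 0, 0],
    [0, 0, 0]
  ],
  "grip": [45, 45, 40, 40]
}}

```text
time: 4.1
tool_pos: [499.4, 3.7, 17.3]
tcp_rot: [-80.4, 90.0, -150.5]
ft_force: [0.4, -0.3, 1.3]
finger_gap: 34.1
```

```bash
python3 - <<'E'
from h import *
from bench import r
take(['wrist'],'g')
st=r.sense();print(st['time'],st['tool_pos'],st['ft_force'],st['finger_gap'],R.from_euler('xyz',st['tcp_rot'],degrees=True).as_matrix().round(4))
E
```

```text
4.15 [499.44260538   3.69041502  17.29234097] [-0.04730555 -0.03012772  0.15521055] 33.98537548032025 [[-0.      0.9403  0.3403]
 [-0.      0.3403 -0.9403]
 [-1.     -0.      0.    ]]
```

View pics/g_wrist.png

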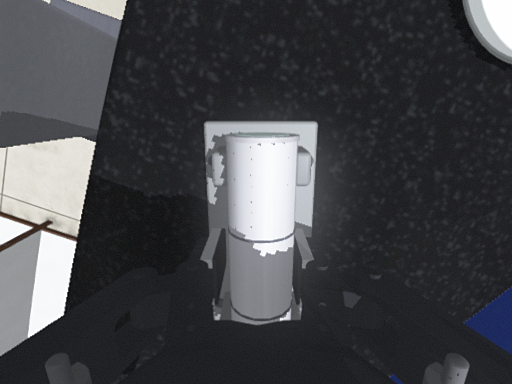

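{"name": "send_rows", "arguments": {
  "offset": [
    [-0.2, 0.17, 0],
    [0, 0, 0],
    [0, 0, 0]
  ],
  "dr": [
    [0, 0, 0],
    [0, 0, 0],
    [0, 0, 0]
  ],
  "grip": [40, 40, 40]
}}

```text
time: 4.53
tool_pos: [501.1, 4.3, 19.3]
tcp_rot: [65.7, 90.0, -4.4]
ft_force: [0.3, 0.3, 0.0]
finger_gap: 34.1
```

{"name": "send_rows", "arguments": {
  "offset": [
    [0, 0, 0],
    [0, 0, 0],
    [0, 0, 0],
    [0, 0, 0]
  ],
  "dr": [
    [0, 0, 0],
    [0, 0, 0],
    [0, 0, 0],
    [0, 0, 0]
  ],
  "grip": [30, 20, 20, 20]
}}

```text
time: 5.03
tool_pos: [501.0, 4.3, 19.4]
tcp_rot: [-91.5, 90.0, -161.6]
ft_force: [-2.7, 0.3, 3.3]
finger_gap: 28.9
```

```bash
python3 - <<'E'
from h import *
from bench import r
take(['wrist'],'i')
st=r.sense();print(st['time'],st['tool_pos'],st['ft_force'],st['finger_gap'],R.from_euler('xyz',st['tcp_rot'],degrees=True).as_matrix().round(4))
E
```

```text
5.075 [501.03391853   4.3053173   19.38864344] [-1.42487549  0.30948375  3.07852324] 29.331007277427673 [[ 0.      0.9403  0.3403]
 [-0.      0.3403 -0.9403]
 [-1.     -0.      0.    ]]
```

View pics/i_wrist.png

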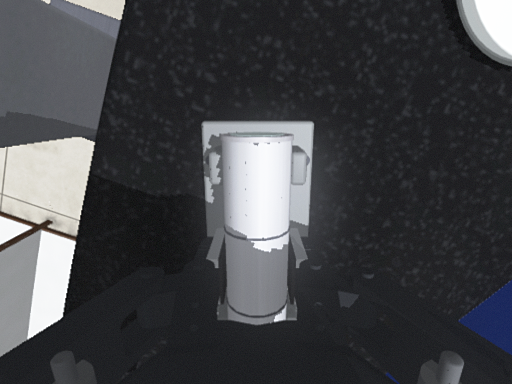

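{"name": "send_rows", "arguments": {
  "offset": [
    [-1, 0, 0],
    [-3, 0, 0],
    [-4, 0, 0],
    [-3, 0, 0],
    [0, 0, 0]
  ],
  "dr": [
    [0, 0, 0],
    [0, 0, 0],
    [0, 0, 0],
    [0, 0, 0],
    [0, 0, 0]
  ],
  "grip": [20, 20, 20, 20, 20]
}}

```text
time: 5.7
tool_pos: [503.3, 4.1, 132.6]
tcp_rot: [64.8, 89.6, -5.3]
ft_force: [0.9, -0.0, -0.7]
finger_gap: 28.8
```

```bash
python3 - <<'E'
from h import *
from bench import r
take(['wrist'],'j')
st=r.sense();print(st['time'],st['tool_pos'],st['ft_force'],st['finger_gap'])
M=R.from_euler('xyz',st['tcp_rot'],degrees=True).as_matrix()
print(M[0].round(3), (np.array([481.8,352.4,131])-st['tool_pos'])@M)
E
```

```text
5.75 [501.91636346   4.24597595 130.38873784] [-0.72556786 -0.21484451 -2.18605181] 29.722710509693336
[0.003 0.94  0.34 ] [  -0.75509486   99.58858491 -334.21222265]
```

View pics/j_wrist.png

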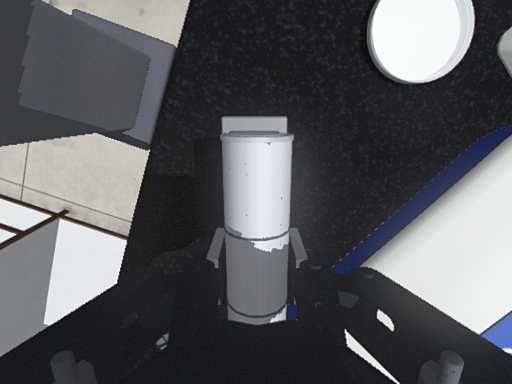

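{"name": "send_rows", "arguments": {
  "offset": [
    [0, 1.4, -4.8],
    [0, 1.4, -4.8],
    [0, 1.4, -4.8],
    [0, 1.4, -4.8],
    [0, 1.4, -4.8]
  ],
  "dr": [
    [0, 0, 0],
    [0, 0, 0],
    [0, 0, 0],
    [0, 0, 0],
    [0, 0, 0]
  ],
  "grip": [20, 20, 20, 20, 20]
}}

```text
time: 6.38
tool_pos: [483.6, 254.9, 127.0]
tcp_rot: [-86.3, 89.8, -156.4]
ft_force: [0.2, -0.3, -1.6]
finger_gap: 29.0
```

{"name": "send_rows", "arguments": {
  "offset": [
    [0, 1.5, -4.7],
    [0, 1.5, -4.7],
    [0, 0, 0],
    [0, 0, 0],
    [0, 0, 0]
  ],
  "dr": [
    [0, 0, 0],
    [-2.7, 0, 0],
    [0, 0, 0],
    [0, 0, 0],
    [0, 0, 0]
  ],
  "grip": [20, 20, 20, 20, 20]
}}

```text
time: 7.0
tool_pos: [481.2, 351.0, 128.3]
tcp_rot: [-71.4, 89.9, -138.9]
ft_force: [-0.8, -0.8, -1.6]
finger_gap: 28.8
```

```bash
python3 - <<'E'
from h import *
from bench import r
take(['wrist','scene'],'k')
st=r.sense();print(st['time'],st['tool_pos'],st['ft_force'],st['finger_gap'])
M=R.from_euler('xyz',st['tcp_rot'],degrees=True).as_matrix()
print(M.round(3), (np.array([481.8,352.4,131])-st['tool_pos'])@M)
im=cv2.imread('pics/k_scene.png')
cv2.imwrite('pics/c8.png',cv2.resize(im[120:240,190:320],None,fx=5,fy=5,interpolation=cv2.INTER_CUBIC))
E
```

```text
7.1 [481.55478095 351.24821122 129.0211173 ] [ 0.33330051  0.00383862 -1.71720173] 29.4375010769792
[[-0.     0.924  0.383]
 [-0.     0.383 -0.924]
 [-1.    -0.     0.   ]] [-1.9794067   0.66637824 -0.96985344]
```

View pics/k_wrist.png

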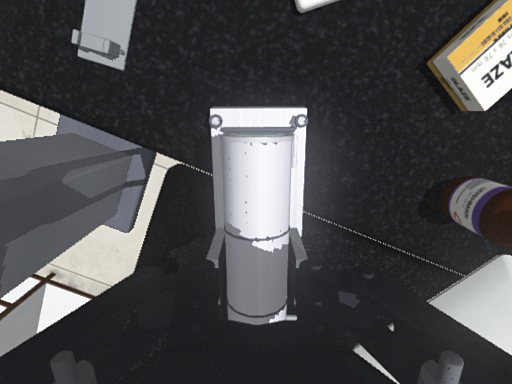

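View pics/c8.png

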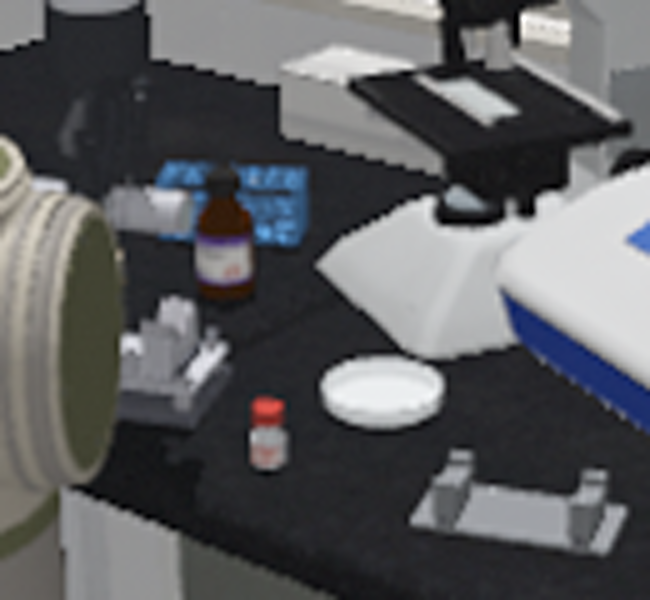

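```bash
python3 - <<'E'
from h import *
im=cv2.imread('pics/k_wrist.png')
cv2.imwrite('pics/c9.png',cv2.resize(im[95:260,200:320],None,fx=4.5,fy=3.6,interpolation=cv2.INTER_CUBIC))
E
```

```text
(no output)
```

View pics/c9.png

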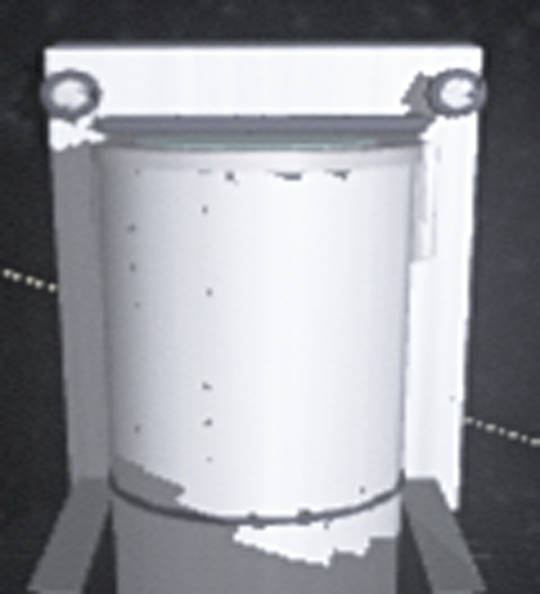

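```bash
python3 - <<'E'
from h import *
s=load('k','wrist')
from bench import r
st=r.sense();M=R.from_euler('xyz',st['tcp_rot'],degrees=True).as_matrix();p=st['tool_pos'];print(p)
f=lambda L:[[x/4.5+200-.4,y/3.6+95-.4] for x,y in L]
F=lambda P:((P-p)@M)[:,1:].round(2)
print('posts z42',F(onplane(s,f([(71,92),(457,92)]),42)))
print('plate z12',F(onplane(s,f([(46,48),(481,48)]),12)))
print('right/left plate edge',F(onplane(s,f([(70,440),(464,440)]),12)))
z=p[2]+21.6
print('barrel',z,F(onplane(s,f([(98,190),(413,190),(108,450),(403,450)]),z+2)))
print('barrel far end top', F(onplane(s,f([(255,160)]),z+15)))
T=np.array(s['world_to_cam']);print('cam in tool',M.T@(-T[:3,:3].T@T[:3,3]-p))
E
```

```text
[481.55478095 351.24821122 129.0211173 ]
posts z42 [[-33.22 -63.99]
 [ 34.63 -64.02]]
plate z12 [[-42.07 -73.86]
 [ 43.51 -73.89]]
right/left plate edge [[-41.31  28.75]
 [ 44.63  28.68]]
barrel 150.62111729501012 [[-15.24 -55.4 ]
 [ 14.13 -55.41]
 [-15.32 -23.03]
 [ 14.22 -23.06]]
barrel far end top [[ -0.56 -59.98]]
cam in tool [-142.39649974   -0.30407921  -69.22202348]
```

{"name": "send_rows", "arguments": {
  "offset": [
    [3, 0.09, -0.03],
    [3, 0, 0],
    [1, 0, 0],
    [0, 0, 0],
    [0, 0, 0]
  ],
  "dr": [
    [0, 0, 0],
    [0, 0, 0],
    [0, 0, 0],
    [0, 0, 0],
    [0, 0, 0]
  ],
  "grip": [20, 20, 20, 20, 20]
}}

```text
time: 7.72
tool_pos: [483.2, 353.4, 60.9]
tcp_rot: [98.5, 89.9, 31.1]
ft_force: [0.2, 0.9, -0.9]
finger_gap: 29.0
```

{"name": "send_rows", "arguments": {
  "offset": [
    [0, 0, 0],
    [0, 0, 0]
  ],
  "dr": [
    [0, 0, 0],
    [0, 0, 0]
  ],
  "grip": [20, 20]
}}

```text
time: 7.98
tool_pos: [482.6, 353.4, 60.2]
tcp_rot: [98.5, 89.9, 31.1]
ft_force: [0.1, -0.8, -1.6]
finger_gap: 29.1
```

```bash
python3 - <<'E'
from h import *
from bench import r
take(['wrist'],'l')
st=r.sense();print(st['time'],st['tool_pos'],st['ft_force'],st['finger_gap'])
M=R.from_euler('xyz',st['tcp_rot'],degrees=True).as_matrix()
print(M.round(4), (np.array([481.8,352.4,131])-st['tool_pos'])@M, st['ft_force']@M)
im=cv2.imread('pics/l_wrist.png')
cv2.imwrite('pics/c10.png',cv2.resize(im[70:270,180:340],None,fx=3.6,fy=2.9,interpolation=cv2.INTER_CUBIC))
E
```

```text
8.025 [482.42712184 353.3128115   59.96307125] [-0.6186763  -0.49160819 -1.32819593] 29.414138615980736
[[ 9.000e-04  9.232e-01  3.843e-01]
 [ 5.000e-04  3.843e-01 -9.232e-01]
 [-1.000e+00  1.000e-03 -2.000e-04]] [-71.0379392   -0.85761452   0.58944432] [ 1.32738595 -0.76144273  0.21632133]
```

View pics/c10.png

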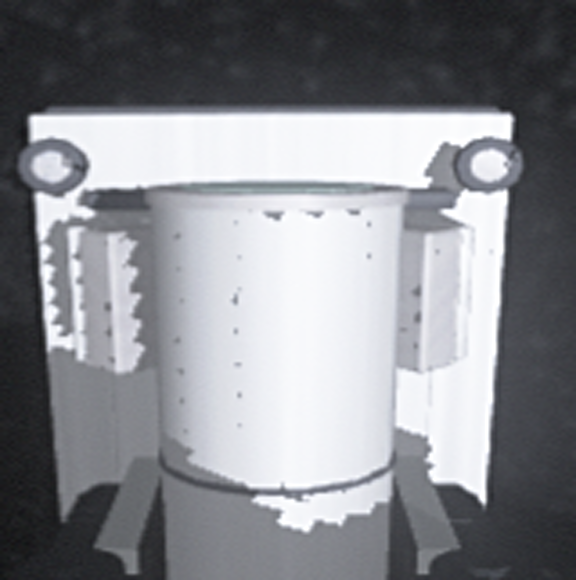

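```bash
python3 - <<'E'
from h import *
s=load('l','wrist')
from bench import r
st=r.sense();M=R.from_euler('xyz',st['tcp_rot'],degrees=True).as_matrix();p=st['tool_pos'];print(p)
f=lambda L:[[x/3.6+180-.4,y/2.9+70-.4] for x,y in L]
F=lambda P:((P-p)@M)[:,1:].round(2)
print('posts z42',F(onplane(s,f([(50,164),(490,163)]),42)))
print('plate z12',F(onplane(s,f([(28,114),(514,114)]),12)))
print('V edges z73',F(onplane(s,f([(108,233),(437,230),(117,370),(420,369)]),73)))
z=p[2]+21.6
print('barrel',z,F(onplane(s,f([(153,250),(402,250),(163,430),(392,430)]),z+2)))
im=cv2.imread('pics/l_wrist.png')
cv2.imwrite('pics/c11.png',cv2.resize(im[130:205,180:320],None,fx=5.7,fy=7,interpolation=cv2.INTER_CUBIC))
E
```

```text
[482.42712184 353.3128115   59.96307125]
posts z42 [[-35.18 -62.37]
 [ 33.22 -62.54]]
plate z12 [[-45.13 -72.15]
 [ 43.18 -72.14]]
V edges z73 [[-21.56 -52.92]
 [ 20.61 -53.39]
 [-21.36 -30.17]
 [ 19.29 -30.33]]
barrel 81.56307124678972 [[-14.57 -51.74]
 [ 14.91 -51.73]
 [-14.25 -23.54]
 [ 14.59 -23.53]]
```

View pics/c11.png

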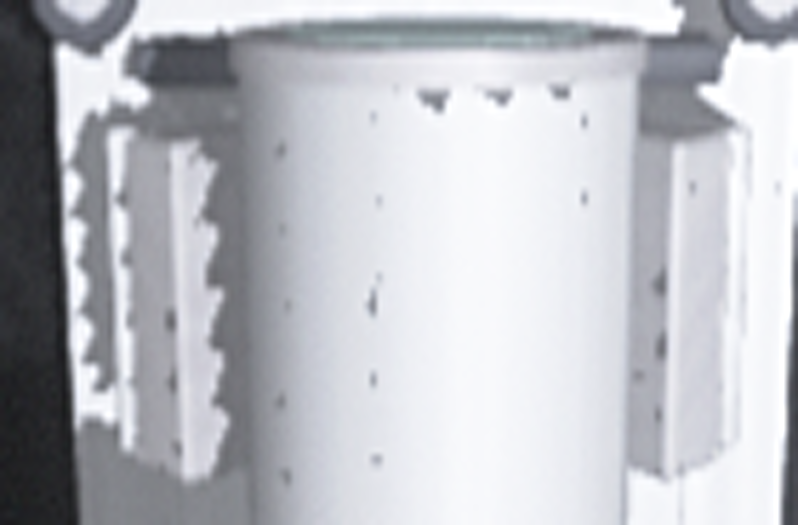

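{"name": "send_rows", "arguments": {
  "offset": [
    [0.3, -0.1, 0.05],
    [0.3, 0, 0],
    [0, 0, 0],
    [0, 0, 0],
    [0, 0, 0]
  ],
  "dr": [
    [0, 0, 0],
    [0, 0, 0],
    [0, 0, 0],
    [0, 0, 0],
    [0, 0, 0]
  ],
  "grip": [20, 20, 20, 20, 20]
}}

```text
time: 8.65
tool_pos: [481.4, 352.2, 53.4]
tcp_rot: [58.9, 90.0, -8.6]
ft_force: [0.4, 0.1, -1.3]
finger_gap: 29.2
```

```bash
cat > chk.py <<'E'
from h import *
from bench import r
import sys
if len(sys.argv)>1: take(['wrist'],sys.argv[1])
st=r.sense();M=R.from_euler('xyz',st['tcp_rot'],degrees=True).as_matrix()
print(st['time'],st['tool_pos'],'F tool',(st['ft_force']@M).round(2),st['finger_gap'])
print('d to 481.8,352.4',(np.array([481.8,352.4,st['tool_pos'][2]])-st['tool_pos'])@M, st['wrist_torque']@M)
E
python3 chk.py m
```

```text
8.7 [481.42040442 352.22474621  53.37928633] F tool [ 1.16 -0.14  0.67] 29.624013868912638
d to 481.8,352.4 [ 4.47284902e-05  4.17794510e-01 -1.59512130e-02] [-0.02043902 -0.01263188  0.04017611]
```

{"name": "send_rows", "arguments": {
  "offset": [
    [0.1, 0, 0],
    [0, 0, 0]
  ],
  "dr": [
    [0, 0, 0],
    [0, 0, 0]
  ],
  "grip": [20, 20]
}}

```text
time: 8.95
tool_pos: [481.4, 352.2, 52.2]
tcp_rot: [-71.0, 90.0, -138.4]
ft_force: [0.1, -0.2, -1.2]
finger_gap: 29.1
```

{"name": "send_rows", "arguments": {
  "offset": [
    [0.1, 0, 0],
    [0, 0, 0]
  ],
  "dr": [
    [0, 0, 0],
    [0, 0, 0]
  ],
  "grip": [20, 20]
}}

```text
time: 9.2
tool_pos: [481.7, 352.3, 51.6]
tcp_rot: [96.2, 90.0, 28.8]
ft_force: [0.6, -0.5, -0.4]
finger_gap: 29.2
```

{"name": "send_rows", "arguments": {
  "offset": [
    [0.1, 0, 0],
    [0, 0, 0]
  ],
  "dr": [
    [0, 0, 0],
    [0, 0, 0]
  ],
  "grip": [20, 20]
}}

```text
time: 9.45
tool_pos: [481.7, 352.3, 50.6]
tcp_rot: [96.4, 90.0, 29.0]
ft_force: [0.9, -0.1, 1.7]
finger_gap: 29.3
```

```bash
python3 chk.py
```

```text
9.45 [481.65751564 352.3268675   50.62333137] F tool [-1.71  0.82  0.49] 29.30272645431079
d to 481.8,352.4 [ 1.06412272e-04  1.59646626e-01 -1.27710875e-02] [-0.06542534 -0.03897593  0.1238301 ]
```

{"name": "send_rows", "arguments": {
  "offset": [
    [0.1, 0.02, 0],
    [0, 0, 0]
  ],
  "dr": [
    [0, 0, 0],
    [0, 0, 0]
  ],
  "grip": [20, 20]
}}

```text
time: 9.7
tool_pos: [481.7, 352.3, 49.4]
tcp_rot: [100.4, 90.0, 33.0]
ft_force: [-0.5, 0.5, 3.3]
finger_gap: 28.9
```

{"name": "send_rows", "arguments": {
  "offset": [
    [0.1, 0, 0],
    [0, 0, 0]
  ],
  "dr": [
    [0, 0, 0],
    [0, 0, 0]
  ],
  "grip": [20, 20]
}}

```text
time: 9.95
tool_pos: [481.6, 352.3, 48.4]
tcp_rot: [104.9, 90.0, 37.5]
ft_force: [0.7, -0.6, 3.2]
finger_gap: 29.3
```

```bash
python3 chk.py
```

```text
9.95 [481.64989614 352.34559742  48.36797171] F tool [-3.25  0.42  0.81] 29.284289311608124
d to 481.8,352.4 [3.94329512e-05 1.59484544e-01 7.44911938e-03] [-0.06739942 -0.04823837  0.05017837]
```

{"name": "send_rows", "arguments": {
  "offset": [
    [0.1, 0, 0],
    [0.1, 0, 0],
    [0, 0, 0],
    [0, 0, 0]
  ],
  "dr": [
    [0, 0, 0],
    [0, 0, 0],
    [0, 0, 0],
    [0, 0, 0]
  ],
  "grip": [20, 20, 20, 20]
}}

```text
time: 10.45
tool_pos: [481.7, 352.4, 46.5]
tcp_rot: [99.1, 90.0, 31.7]
ft_force: [0.4, -1.1, 5.9]
finger_gap: 29.0
```

```bash
python3 chk.py
```

```text
10.45 [481.74467891 352.364087    46.4624187 ] F tool [-5.89 -0.04  1.18] 28.98511365044021
d to 481.8,352.4 [ 2.78498845e-05  6.48730868e-02 -1.19015917e-02] [-0.02228267 -0.04907032  0.06096786]
```

{"name": "send_rows", "arguments": {
  "offset": [
    [0.1, 0, 0],
    [0, 0, 0],
    [0, 0, 0]
  ],
  "dr": [
    [0, 0, 0],
    [0, 0, 0],
    [0, 0, 0]
  ],
  "grip": [20, 20, 20]
}}

```text
time: 10.82
tool_pos: [481.8, 352.4, 45.6]
tcp_rot: [91.9, 90.0, 24.5]
ft_force: [0.1, 0.1, 6.2]
finger_gap: 29.2
```

```bash
python3 chk.py n; python3 chk.py n2;python3 chk.py n3; python3 - <<'E'
from h import *
take(['scene'],'n')
im=cv2.imread('pics/n_wrist.png')
cv2.imwrite('pics/c12.png',cv2.resize(im[70:270,180:340],None,fx=3.6,fy=2.9,interpolation=cv2.INTER_CUBIC))
E
```

```text
10.875 [481.79920318 352.39393924  45.59532497] F tool [-5.83  0.1   0.42] 29.13307647230481
d to 481.8,352.4 [ 2.03063782e-06  3.06444384e-03 -5.28932105e-03] [-0.0377434  -0.05945767  0.07767428]
10.925 [481.80021171 352.37444927  45.59283621] F tool [-5.48  0.58  0.14] 29.006695854906482
d to 481.8,352.4 [ 6.07906212e-06  9.62214174e-03 -2.36706345e-02] [-0.01988433 -0.0442924  -0.00698941]
10.975 [481.77835559 352.38774665  45.5950747 ] F tool [-6.41  0.79 -0.74] 29.350508333235375
d to 481.8,352.4 [ 1.28255159e-05  2.46911535e-02 -2.99534038e-03] [-0.02223364 -0.04650171  0.01070677]
```

View pics/c12.png

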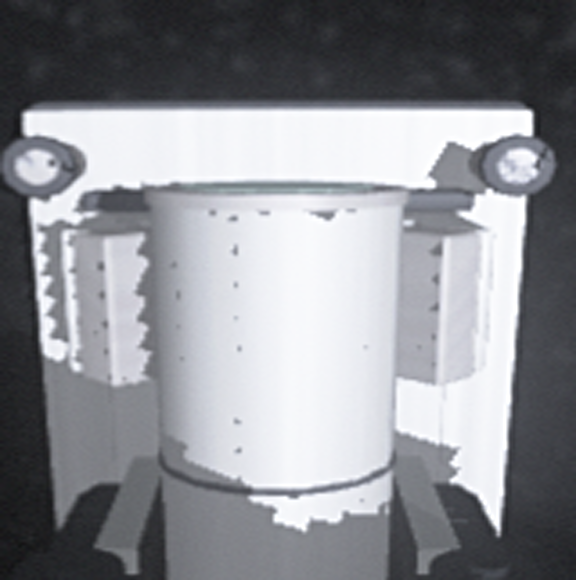

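View pics/n_scene.png

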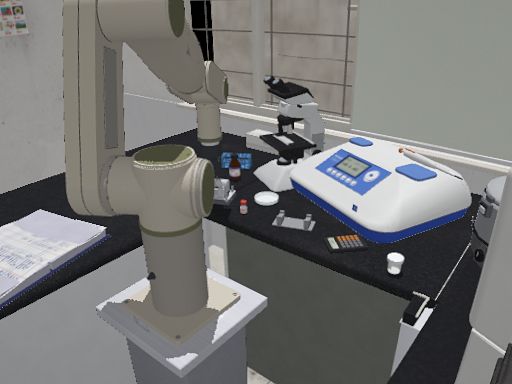

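```bash
python3 - <<'E'
from h import *
im=cv2.imread('pics/n3_wrist.png')
cv2.imwrite('pics/c13.png',cv2.resize(im[125:210,180:325],None,fx=5.5,fy=6.5,interpolation=cv2.INTER_CUBIC))
E
```

```text
(no output)
```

View pics/c13.png

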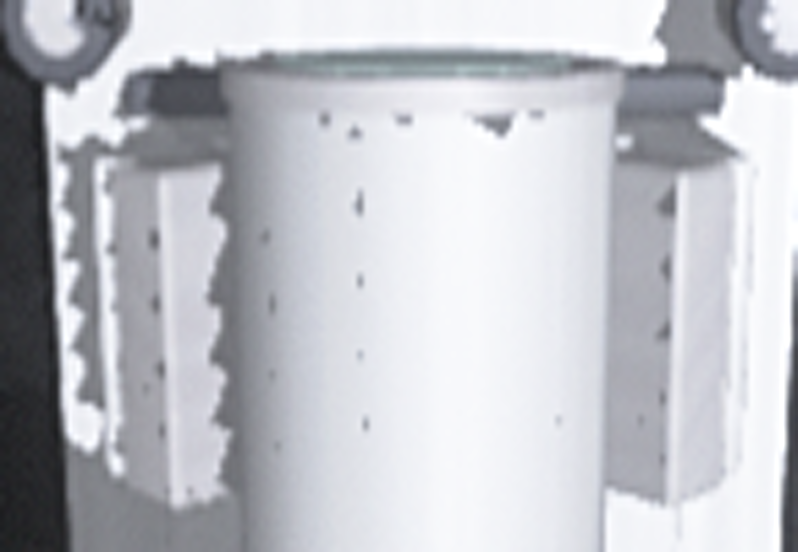

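```bash
python3 - <<'E'
from h import *
def w(tag,f,L,zs):
    s=load(tag,'wrist')
    for z in zs:
        q=onplane(s,f(L),z); print(tag,z,'w %.2f %.2f len %.2f %.2f'%tuple(np.linalg.norm(q[a]-q[b]) for a,b in((0,1),(2,3),(0,2),(1,3))))
w('l',lambda L:[[x/5.7+180-.4,y/7+130-.4] for x,y in L],[(175,138),(683,140),(185,480),(668,478)],(73,))
w('n3',lambda L:[[x/5.5+180-.4,y/6.5+125-.4] for x,y in L],[(162,168),(683,170),(174,502),(671,500)],(61,65,67,69,73))
from bench import r
s=load('n3','wrist');st=r.sense();M=R.from_euler('xyz',st['tcp_rot'],degrees=True).as_matrix();p=st['tool_pos']
f=lambda L:[[x/5.5+180-.4,y/6.5+125-.4] for x,y in L]
print('V',((onplane(s,f([(162,168),(683,170),(174,502),(671,500)]),67)-p)@M)[:,1:])
print('barrel end z82',((onplane(s,f([(423,108)]),82)-p)@M)[:,1:])
print(st['time'],p)
E
```

```text
l 73 w 41.12 40.97 len 23.54 23.27
n3 61 w 42.87 42.98 len 24.38 24.09
n3 65 w 41.53 41.63 len 23.62 23.34
n3 67 w 40.86 40.96 len 23.23 22.96
n3 69 w 40.19 40.28 len 22.85 22.58
n3 73 w 38.85 38.94 len 22.09 21.83
V [[-20.52888014 -53.793313  ]
 [ 20.33060232 -53.65845189]
 [-20.58876047 -30.55870393]
 [ 20.3689677  -30.69960958]]
barrel end z82 [[-5.62590722e-02 -5.91289826e+01]]
11.025 [481.76513574 352.38363434  45.57131245]
```

{"name": "send_rows", "arguments": {
  "offset": [
    [0, 0, 0],
    [0, 0, 0],
    [0, 0, 0]
  ],
  "dr": [
    [0, 0, 0],
    [0, 0, 0],
    [0, 0, 0]
  ],
  "grip": [20, 20, 20]
}}

```text
time: 11.4
tool_pos: [481.8, 352.4, 45.6]
tcp_rot: [96.9, 90.0, 29.5]
ft_force: [1.0, -0.8, 6.3]
finger_gap: 28.9
```

```bash
python3 chk.py; python3 -c "
from bench import workorder
print(workorder.hand_in())"
```

```text
11.4 [481.7637579  352.39604819  45.59266011] F tool [-6.27  0.63  1.12] 28.89371307978792
d to 481.8,352.4 [1.79190838e-05 3.49779222e-02 1.02786914e-02] [-0.04710902 -0.03904212  0.0546804 ]
the job is handed in; nothing more can be done
None
```

I gripped the barrel at 25 N, lifted it from the full-size rest, laid it along the V-block groove and pressed it straight down. I handed the job in at 11.4 s, still gripping and pressing; no verdict was reported.

- **Depth:** three checks put the V-block about 6 mm down. The tool height gave 5.8 mm. The contact force, about 7.5 N at hand-in (6.3 N measured plus about 1.2 N barrel weight), gave roughly 6 mm. The V edges in the last wrist picture gave 6.4 mm. They differ by about 0.6 mm, which is within their noise.
- **Centring:** across the groove the V's were within about 0.1 mm of the tool's middle, and the sideways force stayed under about 1 N. Along the groove the barrel was about 1 mm off centre.
- **Other things:** the vial, petri dish, calculator, sample pot and empty rest were where they stood in the last scene picture. The timer is outside or hidden in that view, so I did not check it at the end; no planned move went near it.

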